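# Hold the centrifuge lid at its balance point for fitting a lid stay

### The job

The little bench centrifuge is getting a new lid stay and I need its lid held while I screw the stay on. Squeeze the red sprung trigger against the fixed grip on the front until the catch lets go and the lid pops up a crack, let the trigger spring back, then take the lid by its black knob and swing it up to its balance point, a little short of upright, where it wants to fall neither shut nor backwards. The program finishes while still holding the lid still by the knob at that point: never let the lid drop shut or go over backwards, and leave the other things on the bench where they are.

Things in the scene. Friction and masses are not known exactly. Their poses are not given: they have to be found in the camera images.
- centrifuge: white bench centrifuge, fixed to the bench; housing 170 mm deep (x) x 180 mm wide (y) x 100 mm tall. Origin at the middle of its underside; its x axis points from its front (grip, trigger, control panel) to its rear (lid hinge), y to its left, z up. The closed lid's top is 22 mm above the housing (122 mm above the bench).
- grip_mid (a point): point on the centre line of the fixed grip where it is best squeezed, 30 mm right of the bar's middle. The grip: black ribbed round bar, 18 mm thick, 120 mm long along the machine's y, level, 95 mm above the bench, its centre line 42 mm off the housing's front (33 mm free gap for a finger behind it), free below.
- trigger_pad (a point): point at the middle of the red trigger's long arm, straight before (machine -x) grip_mid, 33 mm from it at rest. The arm is 8 mm thick (x), 18 mm tall, and runs along y in front of the grip. Grip and trigger together measure 46 mm from the grip's rear to the trigger's front at rest, 30 mm when fully squeezed.
- trigger (a joint): red sprung trigger on an upright pin at the grip's left end: 0 at rest, 0.17 rad fully squeezed towards the grip (16 mm at trigger_pad). About 3 N there starts it, 6 to 9 N squeezes it fully; it springs back. Its short steel arm hooks over a tab on the lid's front edge, clear from about 0.09 rad; a spring pin then kicks the lid up, and it stays unlatched when the trigger is let go.
- lid (a joint): lid hinge at the rear edge: 0 shut and latched, about 0.08 when popped up (14 mm at the front edge), positive as it opens, 1.83 fallen over backwards. The lid weighs 0.35 to 0.55 kg; its hinge is almost frictionless and it has no stay. It balances at 1.38 rad (79 degrees, 11 short of upright): below that it falls shut, above that it falls back.
- lid_hinge (a point): middle of the lid's hinge axis, at the rear top edge of the housing, 100 mm above the bench; the axis runs along the machine's y.
- lid_knob: black barrel knob on the lid: round bar 20 mm thick, 32 mm long along the machine's y, turning freely about its own (y) axis on a 10 mm stem; origin at its middle, 34 mm above the lid's top. Lid shut: 122 mm before the hinge axis, 56.5 mm above it. Held by its two flat ends it turns with the fingers while the lid swings. At the balance point it is behind the lid.
- lid_stay: the new lid stay: a slotted flat steel link with brass pins, 128 x 18 x 8 mm, lying flat; origin at the middle of its underside. Leave it.
- screwdriver: screwdriver, 160 mm long, lying on the bench. Leave it.
- timer: small cream laboratory timer lying flat, 62 x 65 x 19 mm; origin under its middle. Leave it.
- vial_red: clear vial with a red cap, 22 mm across, 50 mm tall, standing; origin at its foot. Leave it.
- vial_blue: clear vial with a blue cap, 22 mm across, 50 mm tall, standing; origin at its foot. Leave it.
- marker: white marker pen with a black cap, 131 mm long, 13 mm thick, lying; origin under its middle. Leave it.
- wash_bottle: white wash bottle with a red cap and bent spout, 66 x 109 x 182 mm, standing at the back; origin at its foot. Leave it.
- erlenmeyer: conical flask with pink contents, 67 mm across, 108 mm tall, standing at the back; origin at its foot. Leave it.

How it is judged:
On the way, in this order (a step that is already met when the one before it is completed fails the run):
1. the trigger is squeezed far enough that the catch lets go and the lid pops up (value of joint trigger above 0.1 rad and value of joint lid above 0.04 rad), for 0.1 s.
2. the trigger is let go and has sprung back, with the lid unlatched (value of joint trigger below 0.03 rad and value of joint lid above 0.04 rad), for 0.2 s.
3. the lid is swung half way up by its knob (value of joint lid above 0.7 rad and contact force between the fingers and lid_knob above 0.5 N), for 0.05 s.
At the end, for the whole second after the job is handed in: The lid stands within 0.10 rad of its balance point (lid joint 1.28 to 1.48) and at rest (under 0.05 rad/s), the fingers hold its knob (over 0.5 N), and the trigger has sprung back (under 0.03 rad) (value of joint lid between 1.28 and 1.48 rad and velocity of joint lid between -0.05 and 0.05 rad/s and contact force between the fingers and lid_knob above 0.5 N and value of joint trigger below 0.03 rad); the arm keeps its last pose, push and grip.
It fails at once if the lid goes over backwards, well past its balance point (over 1.62 rad) (value of joint lid above 1.62 rad).
It fails at once if the lid drops (falls towards shut faster than 2 rad/s) (velocity of joint lid below -2 rad/s).
It fails at once if another thing on the bench is shifted more than 30 mm (distance of any of lid_stay, screwdriver, timer, vial_red, vial_blue, marker, wash_bottle, erlenmeyer from where it was at the start of the episode above 0.03 m).
It also fails if it takes over 43 s, if anything falls off the work surface, if the arm or the gripper's body presses on something with over 40 N, if the wrist force passes 120 N, or if a joint passes its speed limit or range.

### The arm

A 6-joint arm with a two-finger parallel gripper is mounted at the origin on a cart in front of the work surface, level with it; the furniture and walls round the work are solid. World frame = base frame: x ahead of the robot, y to its left, z up, the work surface at z = 0. Lengths are in m, angles in rad, forces in N, time in s.
With the tool pointing down it reaches from about 0.325 to 0.775 m from the base axis. Payload 5.5 kg.
Tool frame: the origin (TCP) lies at the very end of the fingers, on their centre line; the grasp point (between the pads) lies 19 mm behind it (bot.tcp_to_grasp is the distance from the TCP to the grasp point, in m); z points along the fingers, y is the line along which they close (so a half turn about z gives the same grasp; the last joint's range is limited). The gripper opens to 88 mm and grips with 3 to 60 N. Pads are 20 mm wide; open, the fingers measure 115 mm over their backs; the gripper's body (75 mm by 178 mm) begins 61 mm behind the grasp point.
Start: joints at [1.271, 0.091, 1.231, -0, 1.82, -0.057], TCP at [0.144, 0.582, 0.223] pointing down, gripper open.
Joint ranges: [-2.87, 2.87], [-0.86, 2.18], [0.17, 2.46], [-1.51, 4.65], [0.06, 2.69], [-2.65, 2.65]. Speed limits (rad/s): [2.57, 2.57, 3.01, 3.14, 3.14, 3.14].

### API

Orientations are given as a 3x3 rotation matrix whose columns are the frame's x, y, z axes.
In Python, from station import bot, imaging, spot_in, masks_of gives the robot as it stands.
- The arm moves only by the tool arm_command, never from a script. Its argument "steps" is a list of rows, each a list of 3 entries, a list of its own where there are three numbers: the shift along the tool's x, y, z as a fraction of full scale, then the turn, a rotation vector about the tool's x, y, z as a fraction of full scale, then the gripper's target within -1 to 1 (fully open at 1, half-way at 0, shut at -1). A call has 1 to 12 rows; each row shifts and turns the commanded pose from where the row before left it, along the tool's axes as they then stand; what a row does not reach is not made up. Full scale, the value 1, is 30 mm for a shift and 6 degrees for a turn. A row lasts 1/10 s, in which the tool goes at most 50 mm and 8.59 degrees, less where a joint would pass 70% of its speed; a pose out of reach is approached as far as the arm can. A call with a number of a shift or a turn outside -1 to 1 is refused whole. A call with a gripper value outside its range is refused whole. The fingers move at their own pace and stop on an object; "force" is the grip in N (left out, the last holds). Time passes only in rows, so rows that do not move let the fingers close. It gives the time, the measured TCP pose, the force, the opening and the grip force at its end, in the units of the state.
- bot.state(): the state, without advancing time (a new reading comes with each control period).
- imaging.capture(name): name is "side" or "top" or "wrist"; returns a dict with "color" (384x512x3 uint8, red, green, blue), "fx", "fy", "cx", "cy" (pixels), "camera_from_world" (4x4, takes a point from world to camera coordinates). Camera axes: x right, y down, z forward; pixel columns grow to the right and rows downward; lengths in m; the calibration is good to about 2 mm. The wrist camera is an equidistant fisheye: a pixel r from the principal point sees the ray r / f radians off the axis. A picture is of the moment at which its call begins. There is no depth.
- bot.hand_in(): hands the job in; it is judged then, once.
Trained networks look in a picture, given as the dict that the camera call returned (one of the last four; its "shot" number tells which), for a name from the list of things; names that differ only in an ending like _2 or _b are one class to them, and where a whole thing is asked for, a point or a joint stands for the part that bears it (a point fixed in the world has none). Each returns a list of dicts, best first, with "score" (0 to 1); they miss things now and then, are a little off and sometimes report something else, mostly with a low value. They report only what shows in the picture. A call takes as long as a camera call.
- spot_in(thing, picture): "box" ([left, top, right, bottom] in pixels, round what is visible of it).
- masks_of(thing, picture): "pixels" (384x512 bool, what is visible of it) and "box" ([left, top, right, bottom] in pixels, round what is visible of it).
The state is a dict: "time_s": time; "joint_positions": joint angles; "qvel": joint speeds; "effort": joint torques, N m; "tool_pos": TCP position; "tool_rot": TCP orientation; "contact_force": force on the tool from outside, world axes, zero at the start; "ft_torque": the same for the moment, N m; "width": finger opening in m; "grip_force": force on a finger pad.
Only numpy, scipy, OpenCV 4.12 (cv2) and the standard library are available. Lean on these libraries where they do the work, as an engineer would, in place of code of your own. Each camera call takes 0.05 s, during which the arm holds its last target. There are 200 camera calls.

## Working session

There is one attempt and no reset: what is moved stays moved. The work goes in short steps, Python scripts to look and compute and a tool call to move; the robot and the scene stay as the last step left them, time stands still between calls to the robot, and variables do not carry over. Pictures are saved under pics/ and viewed, at most 10 in all, crops included, and the job is handed in when it is done.

Besides the shell and the picture viewer there is one more tool, called by a JSON object that holds its "api" and its "payload", one argument or row to a line. arm_command: Moves the arm, as the interface text tells. Its arguments: {"type":"object","properties":{"steps":{"type":"array","items":{"type":"array"}},"force":{"type":"number"}},"required":["steps"]}

```bash
mkdir -p pics; ls; python3 - <<'E'
from station import bot, imaging, spot_in, masks_of
import cv2,numpy as np
ims=[]
for n in ["side","top"]:
    p=imaging.capture(n); ims.append(p["color"])
    print(n,p["fx"],p["cx"],p["cy"],np.round(p["camera_from_world"],4).tolist())
    for t in ["centrifuge","grip_mid","trigger_pad","trigger","lid","lid_knob"]:
        try: print(t,[(round(d["score"],2),np.round(d["box"]).tolist()) for d in spot_in(t,p)[:2]])
        except Exception as e: print(t,e)
for n,i in zip(["side","top"],ims): cv2.imwrite(f"pics/{n}0.png",cv2.resize(i[:,:,::-1],(800,600)))
s=bot.state();print({k:np.round(v,3).tolist() for k,v in s.items()}, bot.tcp_to_grasp)
E
```

```text
pics
side 369.42758130468 251.49027247458545 192.98232820068137 [[-0.8081, -0.5889, 0.0123, 0.4828], [-0.4336, 0.5807, -0.6891, 0.3131], [0.3987, -0.5622, -0.7246, 0.8748], [0.0, 0.0, 0.0, 1.0]]
centrifuge [(0.65, [231.0, 151.0, 335.0, 236.0])]
grip_mid [(0.62, [232.0, 153.0, 335.0, 238.0]), (0.49, [315.0, 181.0, 338.0, 207.0])]
trigger_pad [(0.85, [286.0, 205.0, 334.0, 232.0])]
trigger [(0.94, [283.0, 200.0, 336.0, 234.0])]
lid [(0.69, [230.0, 151.0, 312.0, 217.0])]
lid_knob [(0.49, [277.0, 168.0, 291.0, 182.0])]
top 439.25380160448145 252.80127383963318 188.06980789674884 [[-0.0249, -0.9996, -0.0112, 0.0625], [-0.9891, 0.0262, -0.1446, 0.5821], [0.1449, 0.0075, -0.9894, 1.2661], [0.0, 0.0, 0.0, 1.0]]
centrifuge [(0.74, [252.0, 159.0, 320.0, 255.0])]
grip_mid [(0.79, [255.0, 157.0, 323.0, 258.0])]
trigger_pad [(0.87, [251.0, 222.0, 306.0, 254.0]), (0.21, [251.0, 161.0, 324.0, 255.0])]
trigger [(0.76, [258.0, 222.0, 304.0, 256.0])]
lid [(0.6, [254.0, 158.0, 320.0, 230.0]), (0.25, [253.0, 159.0, 319.0, 247.0])]
lid_knob []
{'time_s': 0.7, 'joint_positions': [1.271, 0.091, 1.231, -0.0, 1.82, -0.057], 'qvel': [0.0, 0.0, 0.002, -0.001, 0.001, -0.0], 'effort': [-0.0, -44.605, -40.641, 0.07, 0.019, -0.0], 'tool_pos': [0.144, 0.582, 0.223], 'tool_rot': [[-0.971, 0.24, 0.0], [0.24, 0.971, 0.0], [-0.0, 0.0, -1.0]], 'contact_force': [0.11, -0.25, -0.145], 'ft_torque': [-0.005, -0.021, 0.031], 'grip_force': 0.0, 'width': 0.088} 0.0187
```

View pics/side0.png

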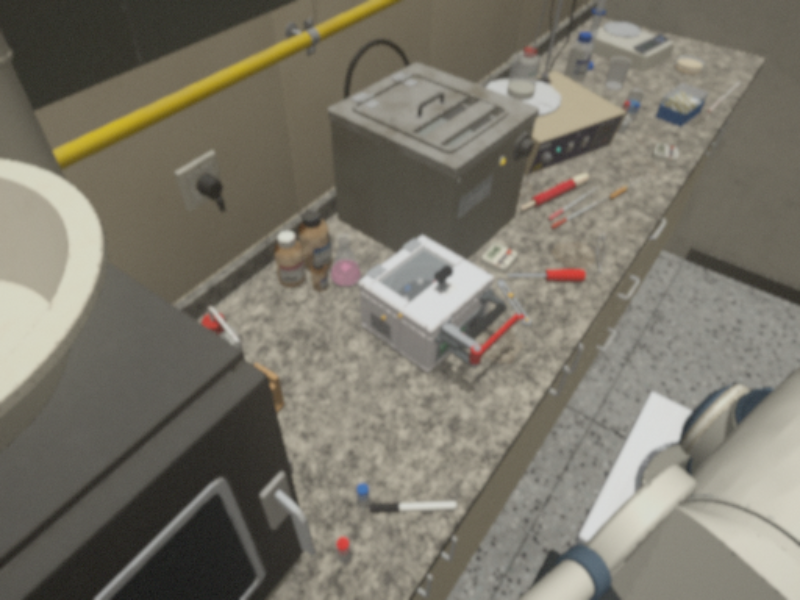

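View pics/top0.png

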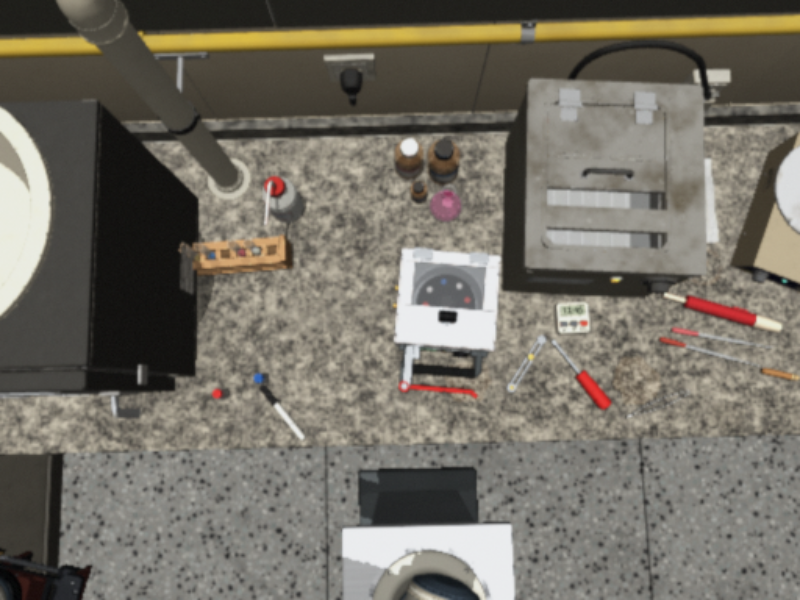

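Side view: the machine sits near (430,300) with its knob at (443,277) and trigger at (495,338). Top view: lid corners (400,250), (500,255), (397,345), (493,349), knob (447,316), trigger from (405,385) to (475,393). A tall bath stands close on its right, edge at x≈505–525.

```bash
cat > h.py <<'E'
import numpy as np
from scipy.optimize import least_squares
def proj(p,P):
    c=p["camera_from_world"]@np.append(P,1); 
    if p.get("fish"):
        r=np.hypot(c[0],c[1]);th=np.arctan2(r,c[2]);k=th/r
        return np.array([p["cx"]+p["fx"]*c[0]*k,p["cy"]+p["fy"]*c[1]*k])
    return np.array([p["fx"]*c[0]/c[2]+p["cx"],p["fy"]*c[1]/c[2]+p["cy"]])
def world(pose,m):
    x,y,a=pose;c,s=np.cos(a),np.sin(a)
    return np.array([x+c*m[0]-s*m[1],y+s*m[0]+c*m[1],m[2]])
def fit(obs,x0=(0.55,0,0)):  # obs: (pic, machine point, pixel)
    f=lambda v:np.concatenate([proj(p,world(v,m))-u for p,m,u in obs])
    r=least_squares(f,x0,loss="soft_l1"); return r.x,f(r.x).reshape(-1,2)
def tri(obs):
    f=lambda v:np.concatenate([proj(p,v)-u for p,u in obs])
    r=least_squares(f,[0.55,0,0.1]);return r.x,f(r.x)
E
python3 - <<'E'
from station import imaging
from h import *
np.set_printoptions(precision=4,suppress=True)
t=imaging.capture("top");s=imaging.capture("side")
k=1/1.5625;T=lambda *a:np.array(a)*k
o=[(t,(-.037,0,.1565),T(447,316)),(s,(-.037,0,.1565),T(443,275)),
(t,(-.085,.09,.12),T(397,345)),(t,(-.085,-.09,.12),T(493,349)),(t,(.085,-.09,.122),T(500,255)),(t,(.085,.09,.122),T(401,250)),
(t,(-.16,.064,.1),T(405,386)),(s,(-.16,.064,.1),T(475,355)),(s,(.085,.09,.11),T(362,283)),(s,(-.085,.09,.11),T(433,335)),(s,(.085,-.09,.122),T(423,237))]
v,r=fit(o);print(v);print(r)
print("knob",world(v,(-.037,0,.1565)),"pad",world(v,(-.16,-.03,.095)),"grip",world(v,(-.127,-.03,.095)))
print("tri knob",tri([(t,T(447,316)),(s,T(443,275))]))
print("trig L",tri([(t,T(405,386)),(s,T(475,355))]),"R",tri([(t,T(475,393)),(s,T(521,318))]))
print("bath front left top",tri([(t,T(527,270)),(s,T(463,164))]),"rear left",tri([(t,T(530,80)),(s,T(331,113))]))
E
```

```text
[ 0.5599 -0.0469 -0.0991]
[[ 0.3888  0.9811]
 [ 0.4876 -0.37  ]
 [-1.9772 -1.3086]
 [ 1.5247  0.9073]
 [ 0.3521  0.7059]
 [-0.0676 -0.5928]
 [ 0.2818  0.4487]
 [ 0.5638 -0.4064]
 [-3.0015  2.5351]
 [-1.4446  0.5122]
 [-0.7692 -1.7683]]
knob [ 0.5231 -0.0433  0.1565] pad [ 0.3977 -0.061   0.095 ] grip [ 0.4306 -0.0642  0.095 ]
tri knob (array([ 0.5252, -0.0428,  0.1545]), array([ 0.1441,  0.2933, -0.3187, -0.0654]))
trig L (array([0.4082, 0.0333, 0.0982]), array([ 0.0198,  0.0458, -0.0447, -0.009 ])) R (array([ 0.3903, -0.0931,  0.0889]), array([ 0.3485,  0.8977, -0.9196, -0.1813]))
bath front left top (array([ 0.5753, -0.1592,  0.2974]), array([ 0.5234,  1.0536, -1.2706, -0.2614])) rear left (array([ 0.8938, -0.1855,  0.2755]), array([ 0.7778,  1.1185, -1.5924, -0.3496]))
```

```bash
cat >> h.py <<'E'
from scipy.spatial.transform import Rotation as Ro
import json
def mdir(pose,v): return world((0,0,pose[2]),v)
def rot_squeeze(pose,tilt):
    mx=mdir(pose,(1,0,0));Z=np.array([0,0,1.]);c,s=np.cos(tilt),np.sin(tilt)
    y=c*mx+s*Z;z=s*mx-c*Z;return np.column_stack([np.cross(y,z),y,z])
def rot_knob(pose,tilt=0):  # fingers close along machine y
    mx=mdir(pose,(1,0,0));y=mdir(pose,(0,1,0));z=np.sin(tilt)*mx-np.cos(tilt)*np.array([0,0,1.])
    return np.column_stack([np.cross(y,z),y,z])
def plan(st,P,R,n=None,grip=1):
    p0=np.array(st["tool_pos"]);R0=np.array(st["tool_rot"])
    rv=Ro.from_matrix(R0.T@R).as_rotvec();d=np.asarray(P)-p0
    k=max(np.linalg.norm(d)/.028,np.degrees(np.linalg.norm(rv))/5.5,1)
    n=n or int(np.ceil(k));Rc=R0;pc=p0;out=[]
    for i in range(n):
        tgt=p0+d*(i+1)/n
        sh=np.round(Rc.T@(tgt-pc)/.03,2);tu=np.round(np.degrees(Ro.from_matrix(Rc.T@R).as_rotvec())/(n-i)/6,2)
        pc=pc+Rc@sh*.03;Rc=Rc@Ro.from_rotvec(np.radians(tu*6)).as_matrix()
        out.append([(sh+0.).tolist(),(tu+0.).tolist(),grip])
    print("plan n",n,"dist",np.round(d,4),"turn",np.round(np.degrees(rv),1))
    for i in range(0,n,12): print(json.dumps(out[i:i+12]).replace(" ",""))
POSE=(.5599,-.0469,-.0991)
def at(pose,m,R,tcp2g=.0187): return world(pose,m)+R[:,2]*tcp2g  # TCP so that grasp point is at m
E
python3 - <<'E'
from station import bot
from h import *
R=rot_squeeze(POSE,np.radians(10))
plan(bot.state(),at(POSE,(-.165,-.042,.22),R),R)
E
```

```text
plan n 26 dist [ 0.2505 -0.6551 -0.0211] turn [-8.2 -7.1 81.5]
[[[-0.51,-0.74,0.03],[-0.05,-0.05,0.52],1],[[-0.56,-0.71,0.02],[-0.05,-0.05,0.52],1],[[-0.59,-0.68,0.03],[-0.05,-0.05,0.52],1],[[-0.62,-0.64,0.02],[-0.05,-0.05,0.52],1],[[-0.66,-0.61,0.03],[-0.05,-0.04,0.52],1],[[-0.7,-0.57,0.02],[-0.05,-0.04,0.52],1],[[-0.72,-0.54,0.03],[-0.05,-0.05,0.52],1],[[-0.75,-0.49,0.02],[-0.05,-0.04,0.52],1],[[-0.78,-0.46,0.03],[-0.05,-0.04,0.52],1],[[-0.8,-0.41,0.03],[-0.05,-0.05,0.52],1],[[-0.82,-0.37,0.03],[-0.05,-0.04,0.52],1],[[-0.84,-0.32,0.03],[-0.05,-0.04,0.52],1]]
[[[-0.85,-0.27,0.04],[-0.05,-0.05,0.53],1],[[-0.87,-0.23,0.03],[-0.05,-0.04,0.52],1],[[-0.88,-0.18,0.04],[-0.06,-0.04,0.53],1],[[-0.89,-0.13,0.04],[-0.06,-0.05,0.52],1],[[-0.9,-0.09,0.05],[-0.05,-0.05,0.53],1],[[-0.89,-0.03,0.05],[-0.05,-0.04,0.52],1],[[-0.9,0.01,0.06],[-0.06,-0.04,0.53],1],[[-0.9,0.07,0.05],[-0.06,-0.05,0.52],1],[[-0.89,0.11,0.07],[-0.05,-0.05,0.53],1],[[-0.88,0.16,0.07],[-0.05,-0.04,0.52],1],[[-0.87,0.21,0.07],[-0.06,-0.05,0.53],1],[[-0.86,0.26,0.08],[-0.05,-0.04,0.52],1]]
[[[-0.84,0.3,0.08],[-0.06,-0.05,0.53],1],[[-0.83,0.35,0.09],[-0.05,-0.04,0.52],1]]
```

{"api": "arm_command", "payload": {
  "steps": [
    [[-0.51,-0.74,0.03],[-0.05,-0.05,0.52],1],
    [[-0.56,-0.71,0.02],[-0.05,-0.05,0.52],1],
    [[-0.59,-0.68,0.03],[-0.05,-0.05,0.52],1],
    [[-0.62,-0.64,0.02],[-0.05,-0.05,0.52],1],
    [[-0.66,-0.61,0.03],[-0.05,-0.04,0.52],1],
    [[-0.7,-0.57,0.02],[-0.05,-0.04,0.52],1],
    [[-0.72,-0.54,0.03],[-0.05,-0.05,0.52],1],
    [[-0.75,-0.49,0.02],[-0.05,-0.04,0.52],1],
    [[-0.78,-0.46,0.03],[-0.05,-0.04,0.52],1],
    [[-0.8,-0.41,0.03],[-0.05,-0.05,0.52],1],
    [[-0.82,-0.37,0.03],[-0.05,-0.04,0.52],1],
    [[-0.84,-0.32,0.03],[-0.05,-0.04,0.52],1]
  ]
}}

```text
time_s: 2.0
tool_pos: [0.2601, 0.2789, 0.2131]
tool_rot: [[-0.621, 0.779, 0.081], [0.783, 0.622, 0.023], [-0.033, 0.078, -0.996]]
contact_force: [1.5, 0.2, 0.5]
width: 0.0876
grip_force: 0.0
```

{"api": "arm_command", "payload": {
  "steps": [
    [[-0.85,-0.27,0.04],[-0.05,-0.05,0.53],1],
    [[-0.87,-0.23,0.03],[-0.05,-0.04,0.52],1],
    [[-0.88,-0.18,0.04],[-0.06,-0.04,0.53],1],
    [[-0.89,-0.13,0.04],[-0.06,-0.05,0.52],1],
    [[-0.9,-0.09,0.05],[-0.05,-0.05,0.53],1],
    [[-0.89,-0.03,0.05],[-0.05,-0.04,0.52],1],
    [[-0.9,0.01,0.06],[-0.06,-0.04,0.53],1],
    [[-0.9,0.07,0.05],[-0.06,-0.05,0.52],1],
    [[-0.89,0.11,0.07],[-0.05,-0.05,0.53],1],
    [[-0.88,0.16,0.07],[-0.05,-0.04,0.52],1],
    [[-0.87,0.21,0.07],[-0.06,-0.05,0.53],1],
    [[-0.86,0.26,0.08],[-0.05,-0.04,0.52],1]
  ]
}}

```text
time_s: 3.2
tool_pos: [0.3759, -0.0234, 0.2035]
tool_rot: [[-0.009, 0.987, 0.163], [1.0, 0.01, -0.008], [-0.009, 0.163, -0.987]]
contact_force: [0.9, -0.1, -0.2]
width: 0.0875
grip_force: 0.0
```

{"api": "arm_command", "payload": {
  "steps": [
    [[-0.84,0.3,0.08],[-0.06,-0.05,0.53],1],
    [[-0.83,0.35,0.09],[-0.05,-0.04,0.52],1],
    [[0,0,0],[0,0,0],1],
    [[0,0,0],[0,0,0],1]
  ]
}}

```text
time_s: 3.6
tool_pos: [0.3947, -0.0729, 0.2017]
tool_rot: [[0.099, 0.98, 0.172], [0.995, -0.098, -0.017], [0.0, 0.173, -0.985]]
contact_force: [-0.3, -0.1, -0.5]
width: 0.0879
grip_force: 0.0
```

```bash
python3 - <<'E'
from station import bot,imaging
from h import *
import cv2
p=imaging.capture("wrist");print(p["fx"],p["fy"],p["cx"],p["cy"]);p["fish"]=1
im=p["color"][:,:,::-1].copy()
for m in [(-.037,0,.1565),(-.16,.064,.1),(-.127,-.06,.095),(-.127,.06,.095),(-.085,-.09,.1),(-.085,.09,.1),(-.16,-.03,.095)]:
    u=proj(p,world(POSE,m));print(m,u.round(1));cv2.circle(im,tuple(int(round(q)) for q in u),2,(0,255,0),1)
cv2.imwrite("pics/w1.png",cv2.resize(im,(800,600)))
R=rot_squeeze(POSE,np.radians(10))
plan(bot.state(),at(POSE,(-.165,-.042,.22),R),R)
E
```

```text
297.3186396354542 297.3186396354542 253.76506806895335 191.08872136786078
(-0.037, 0, 0.1565) [391.5 154.6]
(-0.16, 0.064, 0.1) [235.8  74.2]
(-0.127, -0.06, 0.095) [270.1 206. ]
(-0.127, 0.06, 0.095) [271.5  79.8]
(-0.085, -0.09, 0.1) [310.3 232.7]
(-0.085, 0.09, 0.1) [316.8  50.4]
(-0.16, -0.03, 0.095) [236.  177.4]
plan n 1 dist [ 0.0001 -0.0003 -0.0003] turn [-0. -0.  0.]
[[[-0.01,0.0,0.01],[-0.01,0.0,0.01],1]]
```

View pics/w1.png

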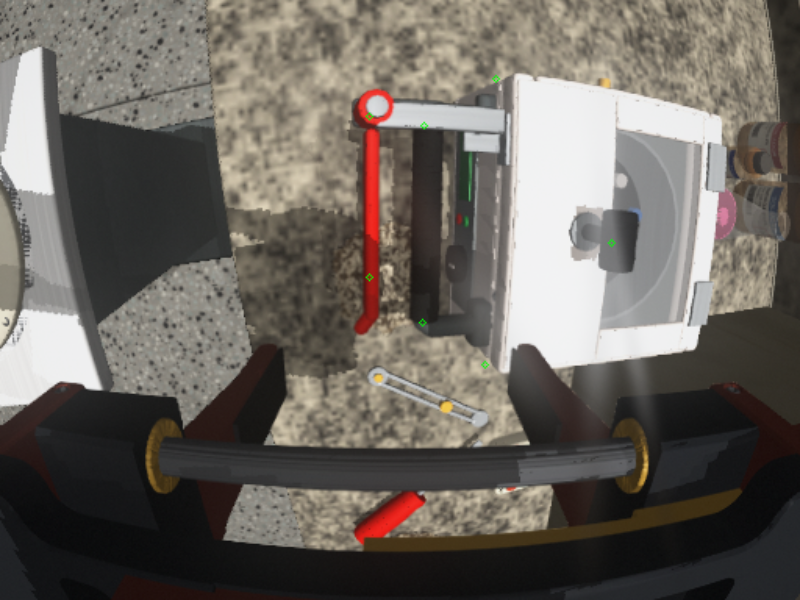

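The wrist view shows the trigger arm (371, 130–320), the grip bar at x≈426, the knob at (618,240) and a panel knob at (457,262). My projections agree to about 2 mm, so I shift the pose by +2 mm in x.

```bash
sed -i 's/^POSE=.*/POSE=(.562,-.0465,-.0991)/' h.py; python3 - <<'E'
from station import bot
from h import *
R=rot_squeeze(POSE,np.radians(10));s=bot.state()
A=at(POSE,(-.156,-.034,.16),R);B=at(POSE,(-.156,-.034,.098),R);C=at(POSE,(-.134,-.034,.098),R)
plan(s,A,R,4);plan(dict(tool_pos=A,tool_rot=R),B,R,4);plan(dict(tool_pos=B,tool_rot=R),C,R,4)
E
```

```text
plan n 4 dist [ 0.012   0.0072 -0.0603] turn [-0. -0.  0.]
[[[0.07,0.0,0.51],[0.0,0.0,0.0],1],[[0.07,0.01,0.51],[0.0,0.0,0.0],1],[[0.07,0.0,0.51],[0.0,0.0,0.0],1],[[0.07,0.01,0.51],[-0.01,0.0,0.01],1]]
plan n 4 dist [ 0.     0.    -0.062] turn [0. 0. 0.]
[[[0.0,-0.09,0.51],[0.0,0.0,0.0],1],[[0.0,-0.09,0.51],[0.0,0.0,0.0],1],[[0.0,-0.09,0.51],[0.0,0.0,0.0],1],[[0.0,-0.09,0.51],[0.0,0.0,0.0],1]]
plan n 4 dist [ 0.0219 -0.0022  0.    ] turn [0. 0. 0.]
[[[0.0,0.18,0.03],[0.0,0.0,0.0],1],[[0.0,0.18,0.03],[0.0,0.0,0.0],1],[[0.0,0.18,0.04],[0.0,0.0,0.0],1],[[0.0,0.18,0.03],[0.0,0.0,0.0],1]]
```

{"api": "arm_command", "payload": {
  "steps": [
    [[0.07,0,0.51],[0,0,0],1],
    [[0.07,0.01,0.51],[0,0,0],1],
    [[0.07,0,0.51],[0,0,0],1],
    [[0.07,0.01,0.51],[0,0,0],1],
    [[0,-0.09,0.51],[0,0,0],1],
    [[0,-0.09,0.51],[0,0,0],1],
    [[0,-0.09,0.51],[0,0,0],1],
    [[0,-0.09,0.51],[0,0,0],1],
    [[0,0,0],[0,0,0],1]
  ]
}}

```text
time_s: 4.55
tool_pos: [0.4055, -0.0653, 0.0764]
tool_rot: [[0.099, 0.981, 0.168], [0.995, -0.097, -0.016], [0.001, 0.169, -0.986]]
contact_force: [-0.2, -1.1, -1.8]
width: 0.0881
grip_force: 0.0
```

```bash
python3 - <<'E'
from station import bot,imaging
from h import *
import cv2
w=imaging.capture("wrist")["color"][:,:,::-1];s=imaging.capture("side")["color"][:,:,::-1]
cv2.imwrite("pics/w2.png",np.hstack([cv2.resize(w,(450,338)),cv2.resize(s[140:260,220:344],(349,338),interpolation=2)]))
E
```

```text
(no output)
```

View pics/w2.png

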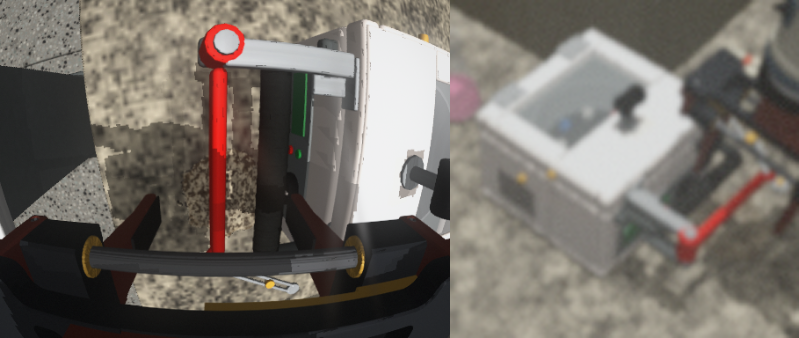

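The fingers straddle the grip and trigger: the rear finger is in the gap at (300,220) and the front finger is clear of the red arm. Now closing while centring.

{"api": "arm_command", "payload": {
  "steps": [
    [[0,0,0],[0,0,0],0.62],
    [[0,0.25,0.04],[0,0,0],0.62],
    [[0,0,0],[0,0,0],0.3],
    [[0,0.26,0.05],[0,0,0],0.3],
    [[0,0,0],[0,0,0],0.3]
  ],
  "force": 15
}}

```text
time_s: 5.15
tool_pos: [0.423, -0.0671, 0.0795]
tool_rot: [[0.099, 0.98, 0.173], [0.995, -0.097, -0.017], [-0.0, 0.173, -0.985]]
contact_force: [1.7, -0.0, -0.1]
width: 0.0571
grip_force: 0.0
```

{"api": "arm_command", "payload": {
  "steps": [
    [[0,0.1,0.02],[0,0,0],-0.1],
    [[0,0.1,0.02],[0,0,0],-0.4],
    [[0,0,0],[0,0,0],-0.4],
    [[0,0,0],[0,0,0],-0.4]
  ]
}}

```text
time_s: 5.55
tool_pos: [0.4281, -0.0674, 0.078]
tool_rot: [[0.098, 0.98, 0.171], [0.995, -0.097, -0.016], [0.001, 0.172, -0.985]]
contact_force: [-2.8, 0.9, -6.9]
width: 0.0297
grip_force: 14.9
```

{"api": "arm_command", "payload": {
  "steps": [
    [[0,0,0],[0,0,0],-0.4],
    [[0,0,0],[0,0,0],-0.4],
    [[0,0,0],[0,0,0],0.3],
    [[0,0,0],[0,0,0],0.3],
    [[0,-0.2,-0.04],[0,0,0],0.3],
    [[0,0,0],[0,0,0],0.62],
    [[0,-0.26,-0.05],[0,0,0],0.62],
    [[0,0,0],[0,0,0],1],
    [[0,-0.25,-0.04],[0,0,0],1],
    [[0,0,0],[0,0,0],1]
  ]
}}

```text
time_s: 6.55
tool_pos: [0.4064, -0.0655, 0.0798]
tool_rot: [[0.099, 0.98, 0.173], [0.995, -0.097, -0.017], [-0.0, 0.174, -0.985]]
contact_force: [0.5, 0.6, -0.0]
width: 0.0869
grip_force: 0.0
```

```bash
python3 - <<'E'
from station import bot,imaging
from h import *
import cv2
w=imaging.capture("wrist")["color"][:,:,::-1];s=imaging.capture("side")["color"][:,:,::-1]
cv2.imwrite("pics/w3.png",np.hstack([cv2.resize(w,(450,338)),cv2.resize(s[140:260,220:344],(349,338),interpolation=2)]))
s=bot.state();print(s["time_s"],s["tool_pos"],s["width"],s["contact_force"],s["joint_positions"])
# up 0.13 and over to the knob pre-grasp
R=rot_squeeze(POSE,np.radians(10));A=np.array(s["tool_pos"])+[-.002,0,.16]
plan(s,A,R,6)
K=rot_knob(POSE)
for sg in (1,-1):
    K2=K@np.diag([sg,sg,1]); plan(dict(tool_pos=A,tool_rot=s["tool_rot"]),at(POSE,(-.0325,0,.2365),K),K2)
E
```

```text
6.65 [ 0.40686216 -0.06552926  0.07963971] 0.0876895801289944 [-0.59393909 -0.67443397  0.72344009] [-0.26695313 -0.61784265  2.08263983  0.02903554  1.50426461 -0.16755499]
plan n 6 dist [-0.002  0.     0.16 ] turn [0. 0. 0.]
[[[0.0,0.14,-0.88],[0.0,0.0,0.0],1],[[0.0,0.15,-0.87],[0.0,0.0,0.0],1],[[0.0,0.14,-0.88],[0.0,0.0,0.0],1],[[0.0,0.15,-0.88],[0.0,0.0,0.0],1],[[-0.01,0.14,-0.88],[0.0,0.0,0.0],1],[[0.0,0.14,-0.87],[0.0,0.0,0.0],1]]
plan n 17 dist [ 0.1248  0.0222 -0.0218] turn [  7.9   7.9 -89.7]
[[[0.07,0.23,0.08],[0.08,0.08,-0.88],1],[[0.04,0.23,0.09],[0.08,0.08,-0.88],1],[[0.03,0.24,0.08],[0.08,0.08,-0.88],1],[[0.0,0.24,0.08],[0.08,0.08,-0.88],1],[[-0.03,0.24,0.07],[0.08,0.08,-0.88],1],[[-0.04,0.24,0.08],[0.08,0.08,-0.88],1],[[-0.07,0.23,0.07],[0.08,0.07,-0.88],1],[[-0.09,0.22,0.07],[0.08,0.08,-0.88],1],[[-0.11,0.22,0.06],[0.08,0.07,-0.88],1],[[-0.13,0.21,0.07],[0.08,0.07,-0.88],1],[[-0.14,0.19,0.06],[0.07,0.08,-0.88],1],[[-0.17,0.18,0.06],[0.08,0.07,-0.88],1]]
[[[-0.18,0.17,0.05],[0.07,0.08,-0.88],1],[[-0.2,0.14,0.06],[0.08,0.07,-0.88],1],[[-0.21,0.13,0.05],[0.07,0.08,-0.88],1],[[-0.22,0.11,0.05],[0.08,0.07,-0.88],1],[[-0.24,0.09,0.04],[0.07,0.08,-0.88],1]]
plan n 17 dist [ 0.1248  0.0222 -0.0218] turn [ 7.9 -7.9 89.8]
[[[0.07,0.23,0.08],[0.08,-0.08,0.88],1],[[0.09,0.22,0.09],[0.08,-0.08,0.88],1],[[0.11,0.21,0.07],[0.08,-0.08,0.88],1],[[0.13,0.21,0.08],[0.08,-0.08,0.88],1],[[0.14,0.19,0.07],[0.08,-0.08,0.88],1],[[0.17,0.17,0.07],[0.08,-0.08,0.88],1],[[0.18,0.16,0.07],[0.08,-0.07,0.88],1],[[0.2,0.15,0.06],[0.08,-0.08,0.88],1],[[0.21,0.13,0.07],[0.08,-0.07,0.88],1],[[0.22,0.1,0.06],[0.08,-0.07,0.88],1],[[0.23,0.09,0.05],[0.08,-0.08,0.88],1],[[0.24,0.06,0.06],[0.07,-0.07,0.88],1]]
[[[0.24,0.05,0.05],[0.08,-0.08,0.88],1],[[0.25,0.02,0.05],[0.07,-0.07,0.88],1],[[0.24,0.0,0.05],[0.08,-0.08,0.88],1],[[0.25,-0.02,0.04],[0.07,-0.07,0.88],1],[[0.24,-0.05,0.05],[0.08,-0.08,0.88],1]]
```

View pics/w3.png

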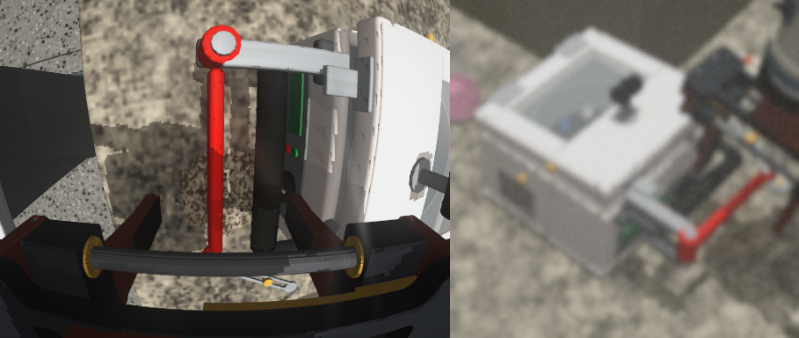

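The lid has popped: its front edge is parted from the hook at (370,85). The trigger is back against its rest line at x≈216. Going up and over to the knob.

{"api": "arm_command", "payload": {
  "steps": [
    [[0,0.14,-0.88],[0,0,0],1],
    [[0,0.15,-0.87],[0,0,0],1],
    [[0,0.14,-0.88],[0,0,0],1],
    [[0,0.15,-0.88],[0,0,0],1],
    [[-0.01,0.14,-0.88],[0,0,0],1],
    [[0,0.14,-0.87],[0,0,0],1]
  ]
}}

```text
time_s: 7.25
tool_pos: [0.405, -0.0656, 0.2404]
tool_rot: [[0.099, 0.98, 0.173], [0.995, -0.097, -0.017], [-0.0, 0.173, -0.985]]
contact_force: [0.6, -0.8, -0.4]
width: 0.0877
grip_force: 0.0
```

{"api": "arm_command", "payload": {
  "steps": [
    [[0.07,0.23,0.08],[0.08,-0.08,0.88],1],
    [[0.09,0.22,0.09],[0.08,-0.08,0.88],1],
    [[0.11,0.21,0.07],[0.08,-0.08,0.88],1],
    [[0.13,0.21,0.08],[0.08,-0.08,0.88],1],
    [[0.14,0.19,0.07],[0.08,-0.08,0.88],1],
    [[0.17,0.17,0.07],[0.08,-0.08,0.88],1],
    [[0.18,0.16,0.07],[0.08,-0.07,0.88],1],
    [[0.2,0.15,0.06],[0.08,-0.08,0.88],1],
    [[0.21,0.13,0.07],[0.08,-0.07,0.88],1],
    [[0.22,0.1,0.06],[0.08,-0.07,0.88],1],
    [[0.23,0.09,0.05],[0.08,-0.08,0.88],1],
    [[0.24,0.06,0.06],[0.07,-0.07,0.88],1]
  ]
}}

```text
time_s: 8.45
tool_pos: [0.4936, -0.0497, 0.2235]
tool_rot: [[0.936, 0.35, 0.043], [0.351, -0.936, -0.033], [0.028, 0.046, -0.999]]
contact_force: [-0.1, 0.2, 0.7]
width: 0.088
grip_force: 0.0
```

{"api": "arm_command", "payload": {
  "steps": [
    [[0.24,0.05,0.05],[0.08,-0.08,0.88],1],
    [[0.25,0.02,0.05],[0.07,-0.07,0.88],1],
    [[0.24,0,0.05],[0.08,-0.08,0.88],1],
    [[0.25,-0.02,0.04],[0.07,-0.07,0.88],1],
    [[0.24,-0.05,0.05],[0.08,-0.08,0.88],1],
    [[0,0,0],[0,0,0],1]
  ]
}}

```text
time_s: 9.05
tool_pos: [0.5301, -0.0434, 0.2163]
tool_rot: [[0.995, -0.1, -0.003], [-0.1, -0.995, 0.001], [-0.003, -0.0, -1.0]]
contact_force: [-0.4, -0.2, -0.6]
width: 0.0878
grip_force: 0.0
```

```bash
python3 - <<'E'
from station import bot,imaging,spot_in
from h import *
import cv2
p=imaging.capture("wrist");p["fish"]=1
im=p["color"][:,:,::-1].copy();s=bot.state()
print([(round(d["score"],2),np.round(d["box"]).tolist()) for d in spot_in("lid_knob",p)[:2]])
for m in [(-.0325,0,.1665),(-.0325,.016,.1665),(-.0325,-.016,.1665)]:
    u=proj(p,world(POSE,m));print(m,u.round(1));cv2.circle(im,tuple(int(round(q)) for q in u),2,(0,255,0),1)
cv2.imwrite("pics/w4.png",cv2.resize(im,(800,600)))
C=np.linalg.inv(p["camera_from_world"])[:3,3];R0=s["tool_rot"];print("cam in tool",R0.T@(C-s["tool_pos"]))
K=rot_knob(POSE)@np.diag([-1,-1,1]);print(s["time_s"],s["joint_positions"])
plan(s,at(POSE,(-.0325,0,.1665),K),K)
E
```

```text
[(0.85, [233.0, 195.0, 276.0, 219.0])]
(-0.0325, 0, 0.1665) [254.1 209.7]
(-0.0325, 0.016, 0.1665) [233.1 209.7]
(-0.0325, -0.016, 0.1665) [275.2 209.7]
cam in tool [ 0.07632358 -0.00028515 -0.16253923]
9.1 [-1.45828883e-01 -9.23112962e-02  1.42475091e+00  7.95642367e-05
  1.81150540e+00  1.52191636e+00]
plan n 3 dist [-0.0001  0.0001 -0.0688] turn [-0.   0.1  0.1]
[[[0.0,0.0,0.76],[0.0,0.01,0.01],1],[[0.0,0.0,0.77],[0.0,0.01,0.01],1],[[0.0,0.0,0.76],[0.0,0.0,0.0],1]]
```

View pics/w4.png

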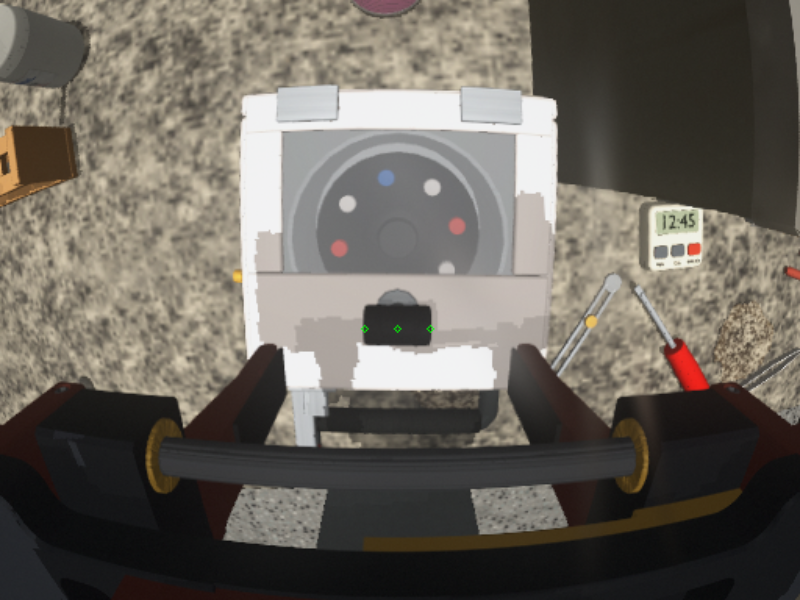

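Knob seen at (397,325) against the predicted (397,329), and its ends match (365–431). Descend and grip.

{"api": "arm_command", "payload": {
  "steps": [
    [[0,0,0.76],[0,0,0],1],
    [[0,0,0.77],[0,0.02,0.01],1],
    [[0,0,0.76],[0,0,0],1],
    [[0,0,0],[0,0,0],-0.4],
    [[0,0,0],[0,0,0],-0.4],
    [[0,0,0],[0,0,0],-0.4],
    [[0,0,0],[0,0,0],-0.4],
    [[0,0,0],[0,0,0],-0.4]
  ],
  "force": 25
}}

```text
time_s: 9.95
tool_pos: [0.53, -0.0434, 0.1498]
tool_rot: [[0.995, -0.1, 0.003], [-0.1, -0.995, -0.0], [0.003, -0.0, -1.0]]
contact_force: [0.3, 0.3, 0.3]
width: 0.0512
grip_force: 0.0
```

```bash
python3 - <<'E'
from station import bot
from h import *
s=bot.state();print(s["time_s"],s["tool_pos"],s["width"],s["grip_force"],s["contact_force"])
R0=np.array(s["tool_rot"]);p=np.array(s["tool_pos"])
def k(th):
    a=np.arctan2(.0565,-.122)-th;return world(POSE,(.085+.13445*np.cos(a),0,.1+.13445*np.sin(a)))
n=36
q=np.linspace(0,1,n+1)[1:];ths=.08+1.30*(q+ .3*np.sin(2*np.pi*q)/(2*np.pi)*-1)
prev=k(.08);acc=np.zeros(3);out=[]
for t in ths:
    sh=np.round(R0.T@(k(t)-k(.08)-acc)/.03,2);acc+=R0@sh*.03;out.append([(sh+0.).tolist(),[0,0,0],-0.5])
for i in range(0,n,12):print(json.dumps(out[i:i+12]).replace(" ",""))
print("end TCP",p+acc)
E
```

```text
9.95 [ 0.52999363 -0.04341599  0.1498149 ] 0.0511936571305605 0.0 [0.33918754 0.32111339 0.26306308]
[[[0.06,0.0,-0.1],[0,0,0],-0.5],[[0.06,0.0,-0.1],[0,0,0],-0.5],[[0.06,0.0,-0.09],[0,0,0],-0.5],[[0.07,0.0,-0.1],[0,0,0],-0.5],[[0.08,0.0,-0.11],[0,0,0],-0.5],[[0.08,0.0,-0.1],[0,0,0],-0.5],[[0.09,0.0,-0.11],[0,0,0],-0.5],[[0.1,0.0,-0.11],[0,0,0],-0.5],[[0.11,0.0,-0.12],[0,0,0],-0.5],[[0.12,0.0,-0.11],[0,0,0],-0.5],[[0.13,0.0,-0.12],[0,0,0],-0.5],[[0.14,0.0,-0.12],[0,0,0],-0.5]]
[[[0.15,0.0,-0.11],[0,0,0],-0.5],[[0.16,0.0,-0.11],[0,0,0],-0.5],[[0.17,0.0,-0.11],[0,0,0],-0.5],[[0.18,0.0,-0.1],[0,0,0],-0.5],[[0.18,0.0,-0.1],[0,0,0],-0.5],[[0.19,0.0,-0.09],[0,0,0],-0.5],[[0.2,0.0,-0.08],[0,0,0],-0.5],[[0.2,0.0,-0.06],[0,0,0],-0.5],[[0.19,0.0,-0.06],[0,0,0],-0.5],[[0.2,0.0,-0.05],[0,0,0],-0.5],[[0.19,0.0,-0.04],[0,0,0],-0.5],[[0.19,0.0,-0.03],[0,0,0],-0.5]]
[[[0.18,0.0,-0.02],[0,0,0],-0.5],[[0.17,0.0,-0.01],[0,0,0],-0.5],[[0.17,0.0,-0.01],[0,0,0],-0.5],[[0.16,0.0,0.0],[0,0,0],-0.5],[[0.15,0.0,0.01],[0,0,0],-0.5],[[0.14,0.0,0.01],[0,0,0],-0.5],[[0.13,0.0,0.01],[0,0,0],-0.5],[[0.13,0.0,0.02],[0,0,0],-0.5],[[0.12,0.0,0.02],[0,0,0],-0.5],[[0.11,0.0,0.02],[0,0,0],-0.5],[[0.12,0.0,0.02],[0,0,0],-0.5],[[0.11,0.0,0.03],[0,0,0],-0.5]]
end TCP [ 0.67876746 -0.05831682  0.21413917]
```

{"api": "arm_command", "payload": {
  "steps": [
    [[0,0,0.06],[0,0,0],-0.5],
    [[0,0,0],[0,0,0],-0.5],
    [[0,0,0],[0,0,0],-0.5],
    [[0,0,0],[0,0,0],-0.5],
    [[0,0,0],[0,0,0],-0.5]
  ]
}}

```text
time_s: 10.45
tool_pos: [0.5295, -0.0433, 0.1466]
tool_rot: [[0.995, -0.1, 0.001], [-0.1, -0.995, 0.0], [0.001, -0.0, -1.0]]
contact_force: [1.0, -0.3, 0.0]
width: 0.0319
grip_force: 25.0
```

Holding the knob (31.9 mm, 25 N). Swing the first third.

{"api": "arm_command", "payload": {
  "steps": [
    [[0.06,0,-0.1],[0,0,0],-0.5],
    [[0.06,0,-0.1],[0,0,0],-0.5],
    [[0.06,0,-0.09],[0,0,0],-0.5],
    [[0.07,0,-0.1],[0,0,0],-0.5],
    [[0.08,0,-0.11],[0,0,0],-0.5],
    [[0.08,0,-0.1],[0,0,0],-0.5],
    [[0.09,0,-0.11],[0,0,0],-0.5],
    [[0.1,0,-0.11],[0,0,0],-0.5],
    [[0.11,0,-0.12],[0,0,0],-0.5],
    [[0.12,0,-0.11],[0,0,0],-0.5],
    [[0.13,0,-0.12],[0,0,0],-0.5],
    [[0.14,0,-0.12],[0,0,0],-0.5]
  ]
}}

```text
time_s: 11.65
tool_pos: [0.5627, -0.047, 0.1856]
tool_rot: [[0.995, -0.1, 0.001], [-0.1, -0.995, -0.0], [0.001, 0.0, -1.0]]
contact_force: [0.7, -2.3, -6.4]
width: 0.0317
grip_force: 25.0
```

{"api": "arm_command", "payload": {
  "steps": [
    [[0.15,0,-0.11],[0,0,0],-0.5],
    [[0.16,0,-0.11],[0,0,0],-0.5],
    [[0.17,0,-0.11],[0,0,0],-0.5],
    [[0.18,0,-0.1],[0,0,0],-0.5],
    [[0.18,0,-0.1],[0,0,0],-0.5],
    [[0.19,0,-0.09],[0,0,0],-0.5],
    [[0.2,0,-0.08],[0,0,0],-0.5],
    [[0.2,0,-0.06],[0,0,0],-0.5],
    [[0.19,0,-0.06],[0,0,0],-0.5],
    [[0.2,0,-0.05],[0,0,0],-0.5],
    [[0.19,0,-0.04],[0,0,0],-0.5],
    [[0.19,0,-0.03],[0,0,0],-0.5]
  ]
}}

```text
time_s: 12.85
tool_pos: [0.6281, -0.0541, 0.2134]
tool_rot: [[0.995, -0.101, -0.001], [-0.101, -0.995, -0.001], [-0.0, 0.001, -1.0]]
contact_force: [-1.4, -6.8, -6.8]
width: 0.0319
grip_force: 25.0
```

{"api": "arm_command", "payload": {
  "steps": [
    [[0.18,0,-0.02],[0,0,0],-0.5],
    [[0.17,0,-0.01],[0,0,0],-0.5],
    [[0.17,0,-0.01],[0,0,0],-0.5],
    [[0.16,0,0],[0,0,0],-0.5],
    [[0.15,0,0.01],[0,0,0],-0.5],
    [[0.14,0,0.01],[0,0,0],-0.5],
    [[0.13,0,0.01],[0,0,0],-0.5],
    [[0.13,0,0.02],[0,0,0],-0.5],
    [[0.12,0,0.02],[0,0,0],-0.5],
    [[0.11,0,0.02],[0,0,0],-0.5],
    [[0.12,0,0.02],[0,0,0],-0.5],
    [[0.11,0,0.03],[0,0,0],-0.5]
  ]
}}

```text
time_s: 14.05
tool_pos: [0.6783, -0.0597, 0.2104]
tool_rot: [[0.995, -0.101, -0.001], [-0.101, -0.995, -0.001], [-0.001, 0.001, -1.0]]
contact_force: [-3.0, -6.2, -5.0]
width: 0.0316
grip_force: 25.0
```

{"api": "arm_command", "payload": {
  "steps": [
    [[0,0,0],[0,0,0],-0.5],
    [[0,0,0],[0,0,0],-0.5],
    [[0,0,0],[0,0,0],-0.5],
    [[0,0,0],[0,0,0],-0.5],
    [[0,0,0],[0,0,0],-0.5]
  ]
}}

```text
time_s: 14.55
tool_pos: [0.6782, -0.0596, 0.2104]
tool_rot: [[0.995, -0.101, -0.001], [-0.101, -0.995, -0.001], [-0.001, 0.001, -1.0]]
contact_force: [-2.1, -7.2, -5.4]
width: 0.0318
grip_force: 25.0
```

```bash
python3 - <<'E'
from station import bot,imaging
from h import *
import cv2
w=imaging.capture("wrist")["color"][:,:,::-1];sd=imaging.capture("side")["color"][:,:,::-1]
cv2.imwrite("pics/w5.png",np.hstack([cv2.resize(w,(450,338)),cv2.resize(sd[120:260,210:354],(349,338),interpolation=2)]))
s=bot.state();g=np.array(s["tool_pos"])+np.array(s["tool_rot"])[:,2]*.0187
h=world(POSE,(.085,0,.1));d=g-h;dx=d@mdir(POSE,(1,0,0))
print(s["time_s"],g,"r",np.hypot(dx,d[2]),"theta",np.arctan2(.0565,-.122)-np.arctan2(d[2],dx),s["contact_force"],s["grip_force"],np.abs(s["qvel"]).max())
E
```

```text
14.65 [ 0.67814882 -0.0596612   0.19171095] r 0.09709429256904288 theta 1.4716480141674975 [-1.84574744 -6.42356736 -6.13566028] 24.98780518770218 0.0010731982771038785
```

View pics/w5.png

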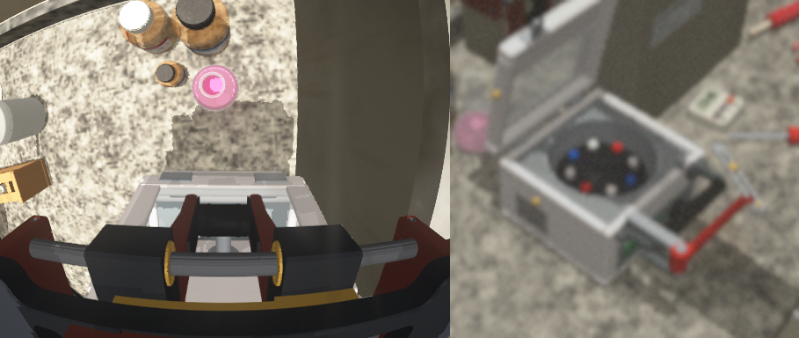

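The side view shows the lid near upright and held, with the trigger at rest. My script took the grasp-point offset with the wrong sign. With it corrected (knob z = 0.229, dx ≈ 0.033) the lid angle comes to about 1.38 rad, at rest with 25 N on the knob.

```bash
python3 -c "
from station import bot
print(bot.hand_in())"
```

```text
the job is handed in; nothing more can be done
None
```

I've handed the job in with the lid held still by its knob at about 1.38 rad (its balance point), the trigger sprung back, and nothing else on the bench touched that I could see. No verdict came back from the hand-in.

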